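Clamp a sample vial with the carriage feed knob

TASK

Clamp the sample vial that stands alone beside the small rack-feed clamp, so that its tight cap can be undone: stand it upright in the clamp's V, then turn the feed knob on the carriage until the sprung nose has pushed the vial home in the V and holds it snugly. The nose should finish pressed in about half of its 6 mm travel (about 7 N on the glass) and must never bottom, or the glass cracks. Keep the vial upright and leave the things lying round about where they are.

Things in the scene. Friction and masses are not known exactly. Their poses are not given: they have to be found in the camera images.
- clamp: fixed rack-feed clamp, dark grey base plate 200x84x12 mm; origin at the centre of its underside. +x: feed direction, from carriage to V-block; y across, z up. The vial stands on the plate's top (bed, z=12 mm). Steel V-block (90 deg V, open to -x): x=61..96, y=-30..30 mm, top 16 mm above the bed. Carriage and knob are on the -x half, a rack along it.
- v_seat (a point): point on the bed where the axis of a vial that is home in the V stands: at x=65, y=0, z=12 mm of the clamp; axes as the clamp's
- carriage: bright carriage 68x70 mm, top 36 mm above the bench, slides only along the clamp's x; origin at bench level under the knob axis; at x=-54 mm of the clamp when fully back, 55 mm travel. A spring plunger (axis y=0, 21 mm above the bench) points to +x: rubber nose 11 mm thick, its tip 68 to 80 mm ahead of the origin as its threaded sleeve was set (differs, not measured), 6 mm travel, 2.5 N per mm.
- knob_grip (a point): middle of the black knurled feed knob, 34 mm diameter, 23 mm high (49..72 mm above the bench), vertical axis, on the carriage and travelling with it; point on its axis, 62 mm up. Its pinion rolls on the rack: counterclockwise seen from above carries carriage and knob along the clamp's +x, 15 mm per rad. It turns stiffly (0.30 N m, plus 0.015 N m per N on the nose) and stays where it is left.
- vial_mid (a point): centre of the sample vial, upright glass cylinder 21 mm diameter with dark screw cap (16 mm), 52 mm high in all (glass to 42 mm); point on its axis, 26 mm above its foot; z along the axis. 24 to 45 g. Breaks when pressed with more than 16 N by the nose. At the start it stands alone on the open bench to the right of the clamp.
- lab_timer: white timer 62x66x18 mm lying on the bench, origin under its centre; leave alone
- crucible_1: porcelain crucible 47 mm wide, 36 mm high, on the bench, origin under its centre; leave alone
- hex_key: steel hex key 113x39x6 mm lying on the bench, origin under its centre; leave alone
Mind the look-alikes: they are no part of the job. Of the things that look like the part that bears vial_mid, take the one that is farthest from the robot's base at the start.

How it is judged:
On the way, in this order (a step that is already met when the one before it is completed fails the run):
1. the vial stands released and upright on the clamp's bed in front of the V (x of vial_mid in the frame of clamp between 0.038 and 0.068 m and y of vial_mid in the frame of clamp between -0.012 and 0.012 m and z of vial_mid in the frame of clamp between 0.035 and 0.042 m and angle between vial_mid's own z axis and vertical below 0.1 rad and contact force between the fingers and vial below 0.3 N), for 0.2 s.
2. the nose presses the vial into the V with 4 to 11 N (contact force between carriage and vial between 4 and 11 N and horizontal distance between vial_mid and v_seat below 0.003 m), for 0.2 s.
At the end, for the whole second after the job is handed in: The vial stands upright on the bed (within 0.08 rad), its axis within 3 mm of the V's seat, pressed by the nose with 4 to 11 N (nose pushed in 1.6 to 4.4 mm), knob let go (all of step 2 and z of vial_mid in the frame of clamp between 0.035 and 0.042 m and angle between vial_mid's own z axis and vertical below 0.08 rad); the robot touches nothing.
It fails at once if the nose bottoms on the glass: more than 16 N between carriage and vial (contact force between carriage and vial above 16 N).
It fails at once if the vial is tipped over (angle between vial_mid's own z axis and vertical above 0.7 rad).
It fails at once if a bystander is moved by more than 15 mm (distance of any of lab_timer, crucible_1, hex_key from where it was at the start of the episode above 0.015 m).
It also fails if it takes over 69 s, if anything falls off the work surface, if the arm or the gripper's body presses on something with over 40 N, if the wrist force passes 120 N, or if a joint passes its speed limit or range.

ROBOT

A 7-joint arm with a two-finger parallel gripper is mounted at the origin on a cart in front of the work surface, level with it; the furniture and walls round the work are solid. World frame = base frame: x ahead of the robot, y to its left, z up, the work surface at z = 0. Lengths are in m, angles in rad, forces in N, time in s.
With the tool pointing down it reaches from about 0.375 to 0.925 m from the base axis. Payload 3.1 kg.
Tool frame: the origin (TCP) lies between the finger pads; the fingertips stand 19 mm ahead of it and the grasp point (between the pads) is the TCP; z points along the fingers, y is the direction in which the jaws open and shut (so a half turn about z gives the same grasp; the last joint's range is limited). The gripper opens to 85 mm and grips with 20 to 120 N. Pads are 22 mm wide; open, the fingers measure 114 mm over their backs; the gripper's body (76 mm by 85 mm) begins 54 mm behind the grasp point. The pads swing forward as they close: fully open they stand 13 mm farther back than shut.
Start: joints at [-1.318, 0.383, 0.044, 1.598, -0.018, 1.161, -0.05], TCP at [0.223, 0.61, 0.25] pointing down, gripper open.
Joint ranges: [-2.61, 2.61], [-0.41, 2.15], [-1.48, 1.57], [0, 2.5], [-1.57, 4.71], [0.05, 1.97], [-2.85, 2.85]. Speed limits (rad/s): [2.79, 2.79, 3.14, 3.14, 3.14, 3.14, 3.14].

INTERFACE

Orientations are given as a unit quaternion [x, y, z, w].
In Python, from bench import move_ptp, movel, move_j, move_gripper, pause, inverse_kinematics, read_camera, camera_params, MotionError, sign_off, look_for, tip_of, read_time_s, read_qpos, read_joint_vel, read_effort, read_eef_pos, read_tcp_rot, read_ft_force, read_ft_torque, read_finger_gap gives the robot as it stands. Calls block until the motion is done:
- move_ptp(position, orientation): joint-space move of the TCP to a pose.
- movel(position, orientation=None, speed=0.15): straight line of the TCP; orientation=None keeps the orientation; speed is the mean speed in m/s.
- move_j(angles): joint-space move.
- move_gripper(opening, effort=None): finger opening in m; effort is the grip in N (None keeps the last); returns when the fingers have stopped.
- pause(seconds).
- inverse_kinematics(position, orientation): joint angles nearest the present ones, or None.
- read_camera(name): name is "scene" or "top" or "wrist"; returns the picture (400x640x3 uint8, red, green, blue); there is no depth.
- camera_params(name): a dict with "K" (3x3 intrinsics, pixels), "camera_from_world" (4x4, takes a point from world to camera coordinates). Camera axes: x right, y down, z forward; pixel columns grow to the right and rows downward; lengths in m; the calibration is good to about 2 mm. A picture is of the moment at which its call begins: read the wrist's pose just before it. camera_params takes no time and is no camera call; for the wrist camera it gives the pose at the moment of the call.
A pose or a line that the arm cannot do raises MotionError and nothing moves.
- sign_off(): hands the job in, once; it reports no verdict.
Trained networks look in the newest picture that a camera, given by its name, has taken for a name from the list of things; names that differ only in an ending like _2 or _b are one class to them, and where a whole thing is asked for, a point or a joint stands for the part that bears it (a point fixed in the world has none). Each returns a list of dicts, best first, with "confidence" (0 to 1); they miss things now and then, are a little off and sometimes report something else, mostly with a low value. They report only what shows in the picture. A call takes as long as a camera call. They do not tell look-alikes from the thing itself.
- look_for(camera, name): "at" ([column, row] in pixels, amid what is visible of it).
- tip_of(camera, name): "at" ([column, row] in pixels: a listed point, or the origin of a listed thing).
Readings, each from a call of its own:
- read_time_s(): time.
- read_qpos(): joint angles.
- read_joint_vel(): joint speeds.
- read_effort(): joint torques, N m.
- read_eef_pos(): TCP position.
- read_tcp_rot(): TCP orientation.
- read_ft_force(): force on the tool from outside, world axes, zero at the start.
- read_ft_torque(): the same for the moment, N m.
- read_finger_gap(): finger opening in m.
Only numpy, scipy, OpenCV 4.12 (cv2) and the standard library are available. Lean on these libraries where they do the work, as an engineer would, in place of code of your own. Each camera call takes 0.05 s, during which the arm holds its last target. There are 200 camera calls.

## Working session

There is one attempt and no reset: what is moved stays moved. The work goes in short steps, each a Python script; the robot and the scene stay as the last script left them, time stands still between calls to the robot, and variables do not carry over. Pictures are saved under pics/ and viewed, about 8 in all and at most 12, crops included, and the job is handed in when it is done.

```bash
mkdir -p pics
python3 - <<'E'
from bench import *
import cv2,numpy as np
for c in ("scene","top"):
    im=read_camera(c); cv2.imwrite(f"pics/{c}0.png",im[:,:,::-1])
    p=camera_params(c); print(c,np.round(p["K"],1).tolist(),np.round(p["camera_from_world"],3).tolist())
    for n in ("vial_mid","knob_grip","v_seat","clamp","carriage","lab_timer","crucible_1","hex_key"):
        print(n,[(np.round(d["at"]).tolist(),round(d["confidence"],2)) for d in tip_of(c,n)])
print(read_time_s(),read_tcp_rot(),read_finger_gap())
E
```

```text
scene [[501.0, 0.0, 315.9], [0.0, 501.0, 201.5], [0.0, 0.0, 1.0]] [[0.747, -0.665, 0.008, -0.424], [-0.321, -0.37, -0.872, 0.23], [0.583, 0.649, -0.49, 1.002], [0.0, 0.0, 0.0, 1.0]]
vial_mid [([409.0, 263.0], 0.72), ([366.0, 252.0], 0.54), ([328.0, 252.0], 0.49), ([303.0, 254.0], 0.48)]
knob_grip [([282.0, 183.0], 0.57)]
v_seat [([309.0, 217.0], 0.79)]
clamp [([290.0, 212.0], 0.91)]
carriage [([281.0, 205.0], 0.73), ([281.0, 182.0], 0.63)]
lab_timer [([378.0, 240.0], 0.89), ([361.0, 251.0], 0.22)]
crucible_1 [([408.0, 263.0], 0.67)]
hex_key [([210.0, 196.0], 0.46)]
top [[467.4, 0.0, 319.7], [0.0, 467.4, 194.5], [0.0, 0.0, 1.0]] [[-0.03, -1.0, -0.001, -0.024], [-0.993, 0.03, -0.118, 0.502], [0.118, -0.003, -0.993, 1.14], [0.0, 0.0, 0.0, 1.0]]
vial_mid [([367.0, 206.0], 0.54), ([350.0, 228.0], 0.54)]
knob_grip [([246.0, 169.0], 0.46)]
v_seat [([298.0, 179.0], 0.8), ([270.0, 177.0], 0.32)]
clamp [([272.0, 175.0], 0.85)]
carriage [([254.0, 177.0], 0.78)]
lab_timer [([367.0, 149.0], 0.66)]
crucible_1 [([416.0, 153.0], 0.53)]
hex_key [([191.0, 231.0], 0.48)]
0.9 [ 1.74471120e-01  9.84662291e-01  1.79517002e-05 -1.78867629e-05] 0.08556240258978151
```

Run:
```python
import cv2
a=cv2.imread("pics/scene0.png")[150:310,170:470]; b=cv2.imread("pics/top0.png")[110:270,150:450]
cv2.imwrite("pics/v1.png",cv2.resize(a,None,fx=2.66,fy=2.66,interpolation=cv2.INTER_CUBIC))
cv2.imwrite("pics/v2.png",cv2.resize(b,None,fx=2.66,fy=2.66,interpolation=cv2.INTER_CUBIC))
```

```text
(no output)
```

View pics/v1.png

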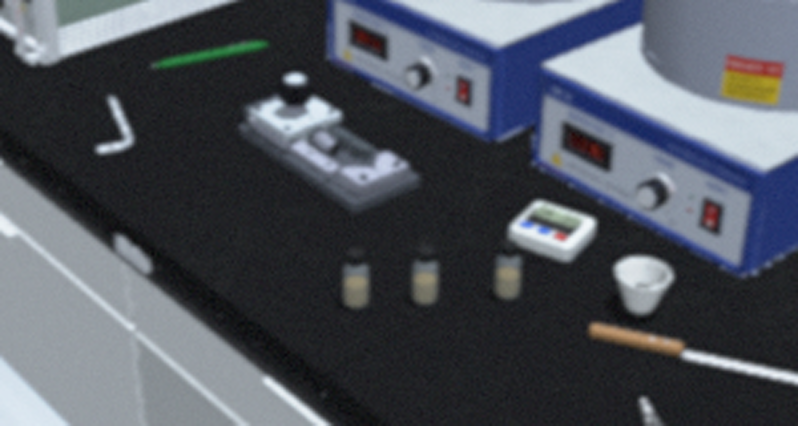

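View pics/v2.png

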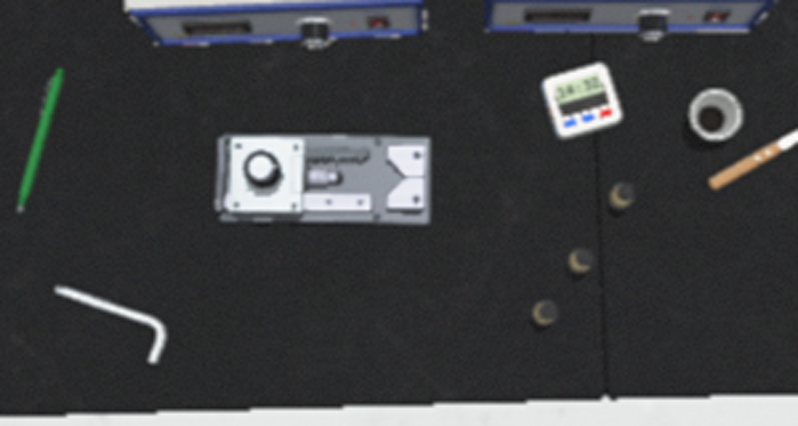

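```bash
cat > h.py <<'E'
from bench import *
import cv2,numpy as np
from scipy.spatial.transform import Rotation as R
def ray(cp,px):
    K,T=np.array(cp["K"]),np.array(cp["camera_from_world"])
    return -T[:3,:3].T@T[:3,3], T[:3,:3].T@np.linalg.solve(K,[px[0],px[1],1])
def onz(cp,px,z):
    o,d=ray(cp,px); return (o+d*(z-o[2])/d[2])
def proj(cp,p):
    T=np.array(cp["camera_from_world"]); c=T[:3,:3]@np.asarray(p)+T[:3,3]; u=np.array(cp["K"])@c; return u[:2]/u[2]
def q(yaw): # tool down, jaw(y) axis direction angle = yaw-pi/2 ; tool x at yaw
    return (R.from_euler('z',yaw)*R.from_euler('x',np.pi)).as_quat()
def snap(name,cam="wrist"):
    cp=camera_params(cam); im=read_camera(cam); cv2.imwrite(f"pics/{name}.png",im[:,:,::-1]); return cp,im
E
python3 - <<'E'
from h import *
t,s=camera_params("top"),camera_params("scene")
for p in [(383.8,183.3),(368,208.1),(354.5,227.3)]: 
    w=onz(t,p,.04);print("vial",w.round(4),np.hypot(*w[:2]),proj(s,[w[0],w[1],.026]).round())
for n,p,pp,z in [("clamp",(272,175),(290,212),0),("seat",(298,179),(309,217),.012),("knob",(247.5,172),(282,183),.062),("carr",(254,177),(281,205),0),("timer",(369,148),(378,240),.01),("cruc",(418,154),(410,258),.02)]:
    print(n,onz(t,p,z).round(4),onz(s,pp,z).round(4))
# plate corners, bed z=.012 (from crop)
for c in [(218,136),(430,138),(431,223),(219,222)]: print(onz(t,(150+c[0]/2.66,110+c[1]/2.66),.012).round(4))
T=np.array(camera_params("wrist")["camera_from_world"]);Rt=R.from_quat(read_tcp_rot()).as_matrix()
o=-T[:3,:3].T@T[:3,3]; print("cam in tool",(Rt.T@(o-read_eef_pos())).round(3),(T[:3,:3]@Rt).round(2).tolist(),camera_params("wrist")["K"][0])
for x,y in [(.585,-.17)]:
  for yaw in (0,np.pi,-np.pi/2,np.pi/2): print(yaw,inverse_kinematics([x,y,.15],q(yaw)))
E
```

```text
vial [ 0.5229 -0.1992  0.04  ] 0.5595855850335005 [358. 250.]
vial [ 0.4623 -0.1573  0.04  ] 0.4883196647627743 [327. 252.]
vial [ 0.4159 -0.1222  0.04  ] 0.4335070104747524 [302. 253.]
clamp [0.5588 0.0822 0.    ] [0.541  0.0758 0.    ]
seat [0.5445 0.0149 0.012 ] [0.5498 0.0069 0.012 ]
knob [0.5579 0.1359 0.062 ] [0.5582 0.1301 0.062 ]
carr [0.555  0.1287 0.    ] [0.5463 0.1222 0.    ]
timer [ 0.6199 -0.1697  0.01  ] [ 0.6083 -0.1844  0.01  ]
cruc [ 0.5984 -0.2927  0.02  ] [ 0.5967 -0.2925  0.02  ]
[0.5959 0.1829 0.012 ]
[ 0.5877 -0.0211  0.012 ]
[ 0.5053 -0.0197  0.012 ]
[0.5124 0.1826 0.012 ]
cam in tool [ 0.079 -0.001 -0.123] [[-0.0, 1.0, -0.0], [-0.95, -0.0, -0.31], [-0.31, -0.0, 0.95]] [302.83057231   0.         320.57005254]
0 [-0.55173231  0.63591172  1.02551039  1.81856506 -0.62458462  1.05188291
 -0.85446722]
3.141592653589793 [-0.3982327   0.52288956  0.78675011  1.81272185 -0.4371535   0.98851278
  2.13937341]
-1.5707963267948966 [-0.69653022  0.93233344  1.36923524  1.82316541 -0.97192881  1.26140291
 -2.17799207]
1.5707963267948966 [-0.55199689  0.63619083  1.02597047  1.81857434 -0.62498827  1.05205315
  0.71663951]
```

Run:
```python
from h import *
Y=np.pi/2-np.radians(2.1)
move_ptp([.55,.075,.24],q(Y)); cp,im=snap("w1"); 
for n,z in (("v_seat",.012),("knob_grip",.062),("clamp",0),("carriage",0)):
    print(n,[(np.round(d["at"],1).tolist(),round(d["confidence"],2),onz(cp,d["at"],z).round(4)) for d in tip_of("wrist",n)])
np.save("cp1.npy",cp,allow_pickle=True)
move_gripper(.05,100)
move_ptp([.523,-.199,.17],q(Y)); cp,im=snap("w2"); np.save("cp2.npy",cp,allow_pickle=True)
print([(np.round(d["at"],1).tolist(),round(d["confidence"],2),onz(cp,d["at"],.026).round(4)) for d in tip_of("wrist","vial_mid")])
print(read_time_s(),read_qpos(),read_eef_pos())
```

```text
v_seat [([324.4, 166.8], 0.62, array([0.5545, 0.0837, 0.012 ])), ([379.7, 332.1], 0.4, array([ 0.626 , -0.1567,  0.012 ]))]
knob_grip [([324.6, 124.9], 0.72, array([0.5556, 0.135 , 0.062 ]))]
clamp [([321.1, 167.0], 0.78, array([0.5506, 0.0812, 0.    ]))]
carriage [([322.7, 122.7], 0.76, array([0.5541, 0.1334, 0.    ]))]
[([251.2, 154.9], 0.75, array([ 0.4638, -0.1606,  0.026 ])), ([193.0, 111.6], 0.7, array([ 0.4185, -0.1222,  0.026 ])), ([323.8, 196.1], 0.57, array([ 0.5268, -0.2009,  0.026 ]))]
5.0333 [-0.34492663  0.37609226  0.75595499  1.91806564 -0.31278012  0.96663157
  0.52401164] [ 0.52441883 -0.19657512  0.17024086]
```

View pics/w1.png

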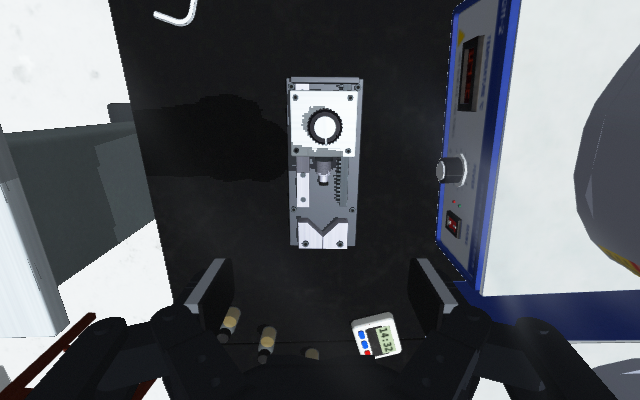

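View pics/w2.png

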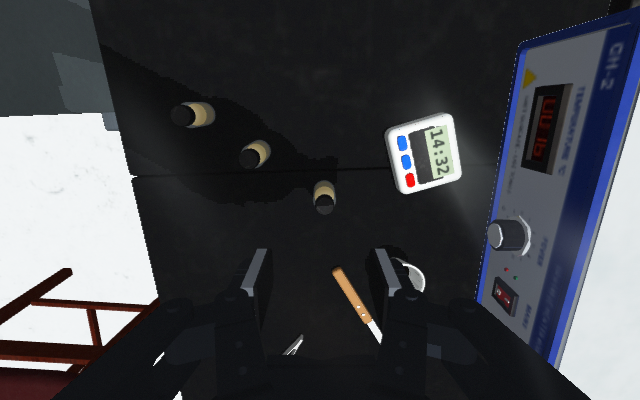

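Run:
```python
from h import *
Y=np.pi/2-np.radians(2.1)
cp=np.load("cp2.npy",allow_pickle=True).item()
print("cap",onz(cp,(324,205),.052),"foot",onz(cp,(324,185),.0))
c1=np.load("cp1.npy",allow_pickle=True).item()
print("apex",onz(c1,(323,232),.028),"knob",onz(c1,(324.5,126),.072))
p=[.5265,-.2005]
movel([*p,.09],q(Y),.12); print(read_eef_pos(),read_time_s())
cp,im=snap("w3"); print([(np.round(d["at"],1).tolist(),round(d["confidence"],2),onz(cp,d["at"],.026).round(4)) for d in tip_of("wrist","vial_mid")])
np.save("cp3.npy",cp,allow_pickle=True)
cv2.imwrite("pics/w3c.png",cv2.resize(im[60:360,170:490,::-1],None,fx=2,fy=2))
```

```text
cap [ 0.5267154  -0.20076232  0.052     ] foot [ 0.5274557  -0.19721617  0.        ]
apex [0.55037904 0.0075095  0.028     ] knob [0.55534163 0.13467439 0.072     ]
[ 0.52699627 -0.20084754  0.090477  ] 5.85
[([319.3, 226.2], 0.62, array([ 0.526 , -0.2012,  0.026 ])), ([134.1, 110.9], 0.62, array([ 0.4189, -0.1231,  0.026 ])), ([222.2, 168.8], 0.61, array([ 0.4664, -0.1598,  0.026 ]))]
```

View pics/w3c.png

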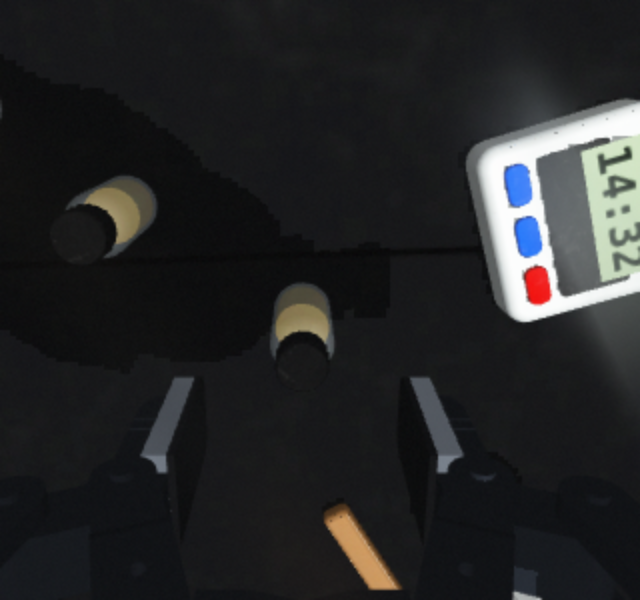

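Run:
```python
from h import *
Y=np.pi/2-np.radians(2.2)
p=[.5263,-.2008]
movel([*p,.034],speed=.1); move_gripper(.0,30); print(read_finger_gap(),read_eef_pos(),read_ft_force())
movel([*p,.12],speed=.15); print(read_finger_gap())
move_ptp([.549,.02,.15],q(Y)); cp,im=snap("w4"); np.save("cp4.npy",cp,allow_pickle=True)
print(read_eef_pos(),read_time_s())
for n,z in (("v_seat",.012),("knob_grip",.062),("clamp",0),("carriage",0)):
    print(n,[(np.round(d["at"],1).tolist(),round(d["confidence"],2),onz(cp,d["at"],z).round(4)) for d in tip_of("wrist",n)])
cv2.imwrite("pics/w4c.png",cv2.resize(im[0:300,160:480,::-1],None,fx=2,fy=2,interpolation=cv2.INTER_CUBIC))
```

```text
0.01973482523676454 [ 0.52706651 -0.20105933  0.03485292] [6.36730932e-04 3.37275071e-01 1.82482784e+00]
0.019441123045502263
[0.54845812 0.01696027 0.14953254] 8.7
v_seat [([324.3, 197.6], 0.78, array([0.5513, 0.0145, 0.012 ]))]
knob_grip [([320.8, 37.8], 0.73, array([0.553 , 0.1343, 0.062 ]))]
clamp [([320.4, 117.9], 0.81, array([0.5506, 0.0834, 0.    ]))]
carriage [([322.1, 56.8], 0.68, array([0.5539, 0.1316, 0.    ])), ([320.4, 268.6], 0.62, array([ 0.5445, -0.0651,  0.    ]))]
```

View pics/w4c.png

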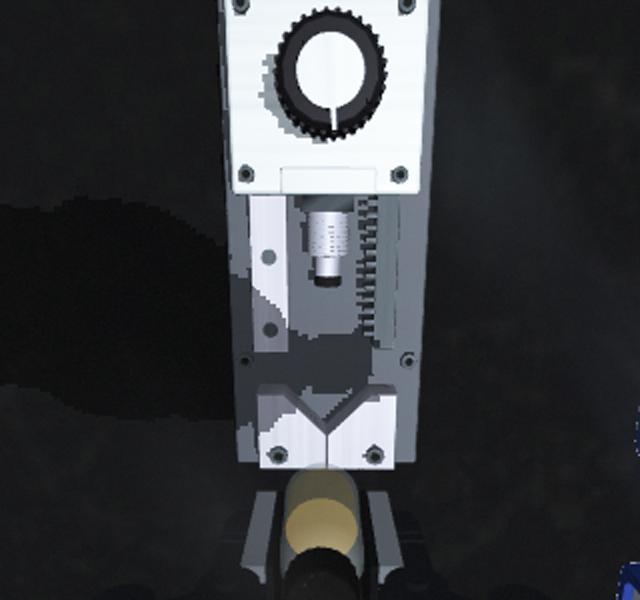

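```bash
cat > fit.py <<'E'
from h import *
from scipy.optimize import least_squares
cp=np.load("cp4.npy",allow_pickle=True).item()
obs=[((258,393),(61,-30,28)),((394,393),(61,30,28)),((260,469),(96,-30,28)),((394,469),(96,30,28)),((326,432),(79.8,0,28)),((329,70),(-54,0,72)),((238,462),(100,-42,12)),((414,462),(100,42,12)),((231,193),(-20,-35,36)),((420,193),(-20,35,36))]
px=np.array([o[0] for o in obs])/2+[160,0]; P=np.array([o[1] for o in obs])/1e3
def W(v,P):
    c,s=np.cos(v[2]),np.sin(v[2]); P=np.atleast_2d(P)
    return np.c_[v[0]+c*P[:,0]-s*P[:,1],v[1]+s*P[:,0]+c*P[:,1],P[:,2]]
def f(v): 
    return (np.array([proj(cp,w) for w in W(v,P)])-px).ravel()
if __name__=="__main__":
    r=least_squares(f,[.55,.08,-np.pi/2-.03],loss="soft_l1"); v=r.x; np.save("clamp.npy",v)
    print(v,np.degrees(v[2])+90); print(f(v).reshape(-1,2).round(1).tolist())
    # nose tip: front of nose top at z ~.0265 / mid
    for z in (.0265,.021):
        w=onz(cp,(160+328/2,286/2),z); d=w[:2]-v[:2]; print("nose x,y",d@[np.cos(v[2]),np.sin(v[2])],d@[-np.sin(v[2]),np.cos(v[2])])
    print("place46",W(v,[.046,0,0]),"knob",W(v,[-.054,0,.062]))
E
python3 fit.py
```

```text
[ 0.55270672  0.08098153 -1.6092226 ] -2.2016633792782727
[[-1.3, 0.6], [1.6, 0.5], [-0.9, 0.5], [0.1, 0.4], [0.1, 1.8], [-0.7, -1.9], [-0.8, 0.8], [0.9, 0.6], [0.4, -1.0], [0.8, -1.2]]
nose x,y 0.01592854373454256 0.0006655157966530993
nose x,y 0.016628706048482895 0.0007236314744239946
place46 [[0.55093954 0.03501548 0.        ]] knob [[0.55478122 0.13494166 0.062     ]]
```

Run:
```python
from h import *
from fit import W
v=np.load("clamp.npy"); Y=v[2]+np.pi
p=W(v,[.048,0,0])[0,:2]; print(p)
f0=read_ft_force()
movel([*p,.085],q(Y),.12)
movel([*p,.052],speed=.08); print(read_eef_pos(),read_ft_force()-f0)
for z in (.049,.0475,.0465):
    movel([*p,z],speed=.03); f=read_ft_force()-f0; print(read_eef_pos(),f)
    if f[2]>3: break
pause(.1); print(read_eef_pos(),read_ft_force()-f0,read_finger_gap())
move_gripper(.036); pause(.1); print(read_finger_gap(),read_time_s(),read_ft_force()-f0)
movel([*p,.15],speed=.15)
cp,im=snap("w5"); np.save("cp5.npy",cp,allow_pickle=True)
cv2.imwrite("pics/w5c.png",cv2.resize(im[0:300,160:480,::-1],None,fx=2,fy=2,interpolation=cv2.INTER_CUBIC))
for d in tip_of("wrist","vial_mid"):
    w=onz(cp,d["at"],.038); e=w[:2]-v[:2]; print(d,w,e@[np.cos(v[2]),np.sin(v[2])],e@[-np.sin(v[2]),np.cos(v[2])])
print(read_time_s())
```

```text
[0.55086271 0.03301696]
[0.5504652  0.03279313 0.05141109] [-0.10718594 -1.40369778  0.02138876]
[0.55099859 0.03302912 0.04911608] [ 0.50779387 -0.78306195  0.33613232]
[0.55089186 0.03308155 0.04757099] [ 1.10544795  0.04012619 -0.62040533]
[0.55115393 0.03305258 0.04684391] [ 0.24261229 -1.05561433  3.56035333]
[0.551176   0.03302532 0.04684458] [-1.27343286  0.9087501   3.57798244] 0.02026345441679709
0.0359117492337503 11.4167 [ 0.33570188  0.30105528 -0.04406333]
{'at': [322.5, 206.2], 'confidence': 0.79} [0.55117794 0.03086334 0.038     ] 0.050139922079746414 0.0003977292108353623
12.3583
```

View pics/w5c.png

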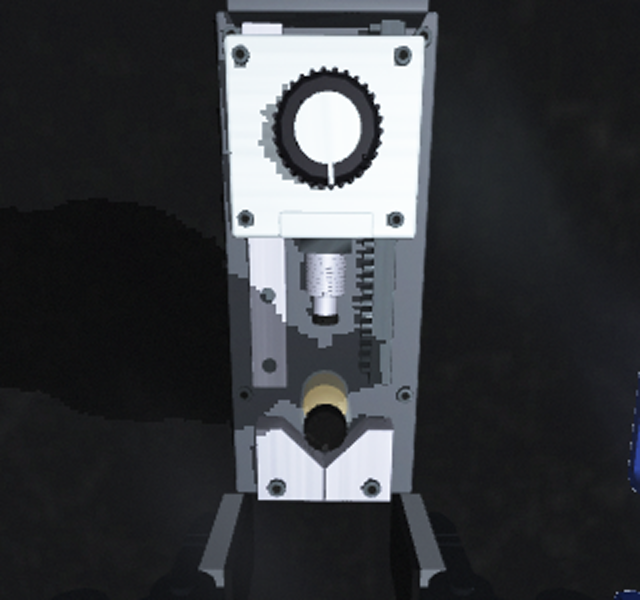

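w5 shows the vial upright in the V mouth (crop 325,410), with the nose tip at crop (325,322). Next I check the reachable knob angles, keeping the camera away from the hot plates.

Run:
```python
from h import *
from fit import W
v=np.load("clamp.npy")
t=camera_params("top"); print("plate front x",onz(t,(150+300/2.66,110+45/2.66),0))
for x,ys in ((-.054,(1.0,1.5,2,2.5,3,3.3,3.5)),(-.0195,(3.1,3.3,3.5,-2.2,-2,-1.8,-1.6,-1.4,-1.2))):
    for y in ys:
        j=inverse_kinematics(W(v,[x,0,.062])[0],q(y)); print(x,y,None if j is None else j.round(2))
cp=np.load("cp5.npy",allow_pickle=True).item()
for nm,p,z in (("nosetip",(325,325),.021),("nosetip_top",(325,317),.0265),("sleeve front",(325,296),.027),("apex",(324,466),.028),("knobtop",(328,127),.072),("carfront",(325,237),.036)):
    e=onz(cp,(160+p[0]/2,p[1]/2),z)[:2]-v[:2]; print(nm,e@[np.cos(v[2]),np.sin(v[2])],e@[-np.sin(v[2]),np.cos(v[2])])
```

```text
plate front x [0.68654188 0.10395966 0.        ]
-0.054 1.0 [-0.89  0.58  0.71  1.95 -0.52  0.81 -0.45]
-0.054 1.5 [-0.82  0.55  0.62  1.94 -0.45  0.79 -0.01]
-0.054 2 [-0.74  0.53  0.52  1.94 -0.37  0.77  0.42]
-0.054 2.5 [-0.66  0.51  0.43  1.94 -0.3   0.76  0.86]
-0.054 3 [-0.58  0.49  0.32  1.93 -0.22  0.75  1.3 ]
-0.054 3.3 [-0.53  0.49  0.26  1.93 -0.18  0.75  1.56]
-0.054 3.5 [-0.5   0.48  0.22  1.93 -0.15  0.75  1.74]
-0.0195 3.1 [-0.51  0.48  0.31  1.95 -0.21  0.74  1.45]
-0.0195 3.3 [-0.48  0.47  0.27  1.95 -0.18  0.74  1.63]
-0.0195 3.5 [-0.45  0.47  0.23  1.95 -0.15  0.74  1.8 ]
-0.0195 -2.2 [-0.35  0.46  0.12  1.94 -0.08  0.74  2.32]
-0.0195 -2 [-0.32  0.46  0.08  1.94 -0.05  0.74  2.5 ]
-0.0195 -1.8 [-0.29  0.46  0.04  1.94 -0.03  0.74  2.68]
-0.0195 -1.6 [-1.15  0.92  1.22  1.98 -1.03  1.06 -2.61]
-0.0195 -1.4 [-1.14  0.88  1.19  1.98 -0.99  1.03 -2.44]
-0.0195 -1.2 [-1.12  0.85  1.16  1.98 -0.95  1.   -2.26]
nosetip 0.017230984754458892 0.0004159772395321142
nosetip_top 0.01288796425156355 0.0003783393130449922
sleeve front 0.004284681198558883 0.00035754022493787155
apex 0.07850135739800568 6.971540939197576e-05
knobtop -0.053073108751758725 0.0009132775150432464
carfront -0.019125231965377614 0.00026143683467172516
```

```bash
cat > turn.py <<'E'
from h import *
from fit import W
v=np.load("clamp.npy"); X0=-.054; Y0=1.6
def turn(a,b,n,speed=.013):
    for th in np.linspace(a,b,n+1)[1:]:
        movel(W(v,[X0+.015*th,0,.062])[0],q(Y0+th),speed)
        print(round(th,3),read_ft_torque().round(3),read_ft_force().round(1),read_qpos()[6].round(2),read_time_s())
E
python3 - <<'E'
from turn import *
k=W(v,[X0,0,.062])[0]
move_gripper(.06)
movel([k[0],k[1],.14],q(Y0),.15)
movel(k,speed=.12); print(read_eef_pos(),read_ft_force(),read_ft_torque())
move_gripper(0,110); print(read_finger_gap(),read_ft_force(),read_ft_torque(),read_time_s())
turn(0,.3,1)
turn(.3,2.3,4)
cp,im=snap("w6"); np.save("cp6.npy",cp,allow_pickle=True)
cv2.imwrite("pics/w6c.png",cv2.resize(im[0:300,120:520,::-1],None,fx=2,fy=2,interpolation=cv2.INTER_CUBIC))
print(read_finger_gap(),read_eef_pos(),W(v,[X0+.015*2.3,0,.062]))
E
```

```text
[0.55546682 0.13467674 0.06249559] [ 0.57146864  0.62613279 -0.91695244] [-0.05161296  0.01469189  0.0178173 ]
0.03130712781823852 [-1.44192404  0.46756562  6.06520354] [-0.05905379  0.33374261  0.01506577] 14.725
0.3 [-0.121  0.444  0.177] [-2.  -0.7  7.1] 0.33 15.225
0.8 [-0.099  0.399  0.01 ] [-2.2 -1.   7.5] 0.77 15.95
1.3 [-0.033  0.432  0.073] [-1.8 -1.   7.5] 1.21 16.675
1.8 [-0.023  0.52  -0.023] [-1.6 -0.5  6.8] 1.66 17.4
2.3 [-0.004  0.578  0.018] [-2.   0.1  7.1] 2.11 18.125
0.031361154374513964 [0.55405921 0.10051775 0.06341634] [[0.55345584 0.10046713 0.062     ]]
```

View pics/w6c.png

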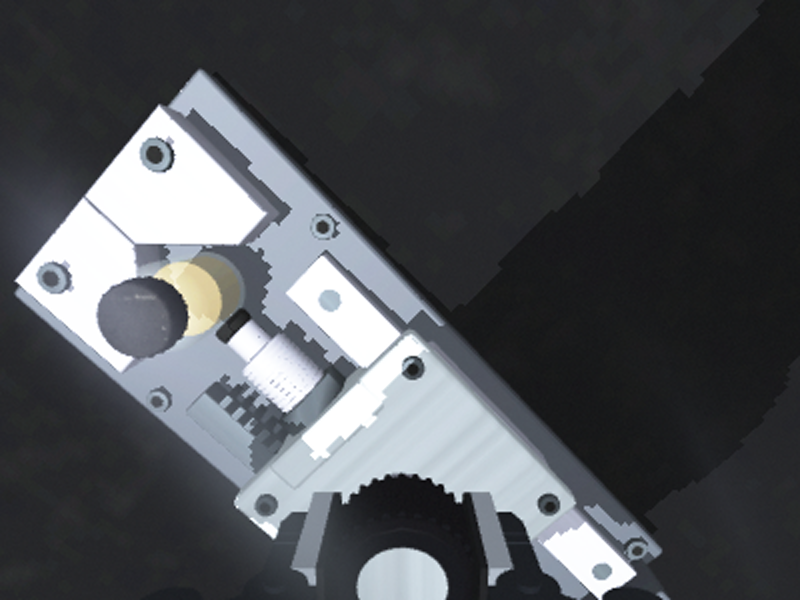

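```bash
cat > m.py <<'E'
from turn import *
def cl(cp,p,z,off=(120,0),s=2):
    e=onz(cp,(off[0]+p[0]/s,off[1]+p[1]/s),z)[:2]-v[:2]
    return (np.array([e@[np.cos(v[2]),np.sin(v[2])],e@[-np.sin(v[2]),np.cos(v[2])]])*1e3).round(1)
E
python3 - <<'E'
from m import *
cp=np.load("cp6.npy",allow_pickle=True).item()
for n,p,z in (("apex 79.8,0",(135,243),.028),("split 96,0",(86,203),.028),("96,-30",(162,105),.028),("96,30",(17,283),.028),("carfront",(405,333),.036),("carfront",(240,490),.036),("knobtop",(402,588),.072),("nosetip",(232,325),.021),("nosetip hi",(238,312),.0265),("sleeve",(252,340),.021),("cap",(142,316),.064),("foot?",(222,280),.012)):
    print(n,cl(cp,p,z))
E
```

```text
apex 79.8,0 [79.2 -0.7]
split 96,0 [93.7  0.3]
96,-30 [ 94.3 -30.7]
96,30 [94.4 29.1]
carfront [ 15.8 -34.6]
carfront [16.3 28.4]
knobtop [-19.3   0.9]
nosetip [48.7  0.1]
nosetip hi [49.5 -5.6]
sleeve [42.  -0.7]
cap [60.  -2.7]
foot? [59.7 -4.7]
```

Run:
```python
from m import *
a=2.3; S=[]
for i,b in enumerate((2.4,2.5,2.55,2.6,2.65,2.7,2.73)):
    turn(a,b,1); a=b
    cp,im=snap(f"t{i}"); np.save(f"cpt{i}.npy",cp,allow_pickle=True)
    ds=tip_of("wrist","vial_mid"); print("   vial",[(cl(cp,d["at"],.038,(0,0),1),round(d["confidence"],2)) for d in ds[:2]],np.round(ds[0]["at"],1) if ds else "")
    if i in(3,6): S.append(im[0:250,150:400,::-1])
cv2.imwrite("pics/w7c.png",cv2.resize(np.hstack(S),(800,400),interpolation=cv2.INTER_CUBIC))
```

```text
2.4 [-0.046  0.529  0.317] [-1.6 -1.3  8. ] 2.21 18.4417
   vial [(array([61.9,  0.8]), 0.59)] [218.8 142.3]
2.5 [-0.075  0.51   0.277] [-1.8 -1.4  7.7] 2.3 18.8083
   vial [(array([63.6,  0.1]), 0.96)] [232.  131.5]
2.55 [-0.017  0.545  0.141] [-2.4 -0.8  7.3] 2.34 19.1583
   vial [(array([63.5, -1.1]), 0.77)] [241.4 127.4]
2.6 [-0.045  0.582  0.09 ] [-1.6 -0.4  7.1] 2.39 19.5083
   vial [(array([65.1,  0.5]), 0.6)] [244.5 123.4]
2.65 [-0.083  0.582  0.085] [-2.4 -1.1  8. ] 2.43 19.8583
   vial [(array([65.8, -0.1]), 0.72)] [252.9 119.2]
2.7 [0.004 0.562 0.066] [-2.3 -0.2  8. ] 2.48 20.2083
   vial [(array([64.7, -0.6]), 0.71)] [263.  119.2]
2.73 [-0.056  0.632 -0.034] [-2.   0.5  8.1] 2.5 20.5583
   vial [(array([65.4, -0.1]), 0.77)] [266.1 117.4]
```

View pics/w7c.png

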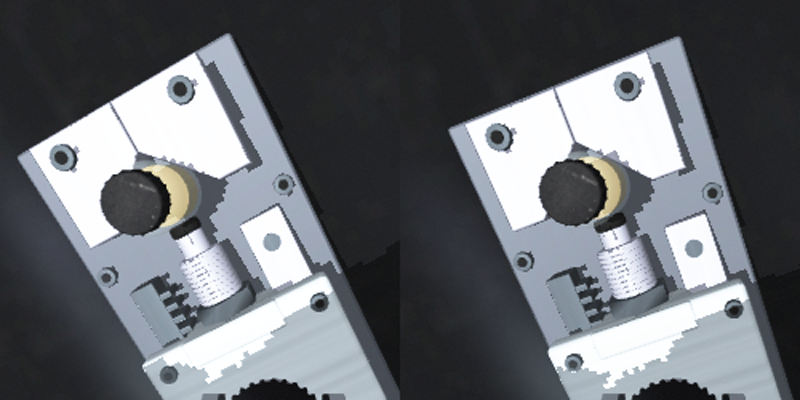

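```bash
cat > rect.py <<'E'
from m import *
def rect(cp,im,th,z=.021,x0=50,x1=95,y=9,s=16):
    # carriage coordinates in mm
    g=[(x0,-y),(x1,-y),(x1,y),(x0,y)]
    src=np.float32([[0,0],[(x1-x0)*s,0],[(x1-x0)*s,2*y*s],[0,2*y*s]])
    dst=np.float32([proj(cp,W(v,[X0+.015*th+a/1e3,b/1e3,z])[0]) for a,b in g])
    return cv2.warpPerspective(im,cv2.getPerspectiveTransform(dst,src),((x1-x0)*s,2*y*s))
E
python3 - <<'E'
from rect import *
L=[("w6","cp6",2.3),("t1","cpt1",2.5),("t3","cpt3",2.6),("t4","cpt4",2.65),("t6","cpt6",2.73)]
o=[]
for a,b,th in L:
    r=rect(np.load(b+".npy",allow_pickle=True).item(),cv2.imread(f"pics/{a}.png"),th,y=3.5)
    for x in range(0,r.shape[1],80): cv2.line(r,(x,0),(x,10),(0,0,255),1)
    o+=[r]
cv2.imwrite("pics/w8.png",np.vstack(o)); print(np.vstack(o).shape)
E
```

```text
Traceback (most recent call last):
  File "rect.py", line 7, in rect
    return cv2.warpPerspective(im,cv2.getPerspectiveTransform(dst,src),((x1-x0)*s,2*y*s))
           ~~~~~~~~~~~~~~~~~~~^^^^^^^^^^^^^^^^^^^^^^^^^^^^^^^^^^^^^^^^^^^^^^^^^^^^^^^^^^^
cv2.error: OpenCV(4.12.0) :-1: error: (-5:Bad argument) in function 'warpPerspective'
> Overload resolution failed:
>  - Can't parse 'dsize'. Sequence item with index 1 has a wrong type
>  - Can't parse 'dsize'. Sequence item with index 1 has a wrong type
```

```bash
sed -i 's/2\*y\*s))$/int(2*y*s)))/' rect.py
python3 - <<'E'
from rect import *
L=[("w6","cp6",2.3),("t1","cpt1",2.5),("t3","cpt3",2.6),("t4","cpt4",2.65),("t6","cpt6",2.73)]
o=[]
for a,b,th in L:
    r=rect(np.load(b+".npy",allow_pickle=True).item(),cv2.imread(f"pics/{a}.png"),th,y=3.5)
    for x in range(0,r.shape[1],80): cv2.line(r,(x,0),(x,10),(0,0,255),1)
    o+=[r]
cv2.imwrite("pics/w8.png",np.vstack(o)); print(np.vstack(o).shape)
E
```

```text
(560, 720, 3)
```

View pics/w8.png

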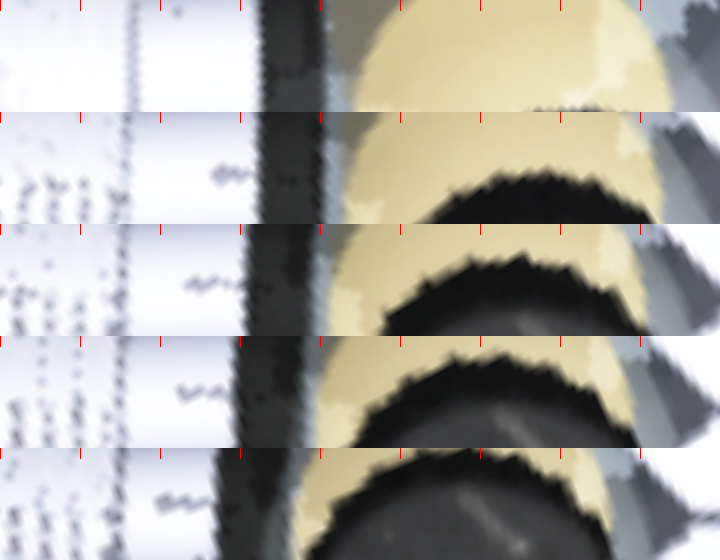

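Run:
```python
from rect import *
turn(2.73,2.775,1); th=2.775
c7,i7=snap("u0")
move_gripper(.06); pause(.3); c8,i8=snap("u1")
p=read_eef_pos(); movel([p[0],p[1],.14],speed=.12); pause(.2); c9,i9=snap("u2")
for d in tip_of("wrist","vial_mid")[:2]: print(cl(c9,d["at"],.038,(0,0),1),d)
o=[rect(c,i[:,:,::-1].copy(),th,y=3.5) for c,i in ((c7,i7),(c8,i8),(c9,i9))]
for r in o:
    for x in range(0,720,80): cv2.line(r,(x,0),(x,10),(0,0,255),1)
b=cv2.resize(i9[:,:,::-1][60:240,160:480],(448,252))
pad=np.zeros((252,720,3),np.uint8); pad[:,:448]=b
cv2.imwrite("pics/w9.png",np.vstack(o+[pad])); print(read_time_s(),read_finger_gap(),read_ft_force())
```

```text
2.775 [-0.087  0.533  0.026] [-2.4 -0.3  8. ] 2.55 20.9083
[10.9 -2.5] {'at': [313.7, 183.2], 'confidence': 0.56}
22.8 0.0602399533684045 [-1.36254139 -0.82517764 -0.7401024 ]
```

View pics/w9.png

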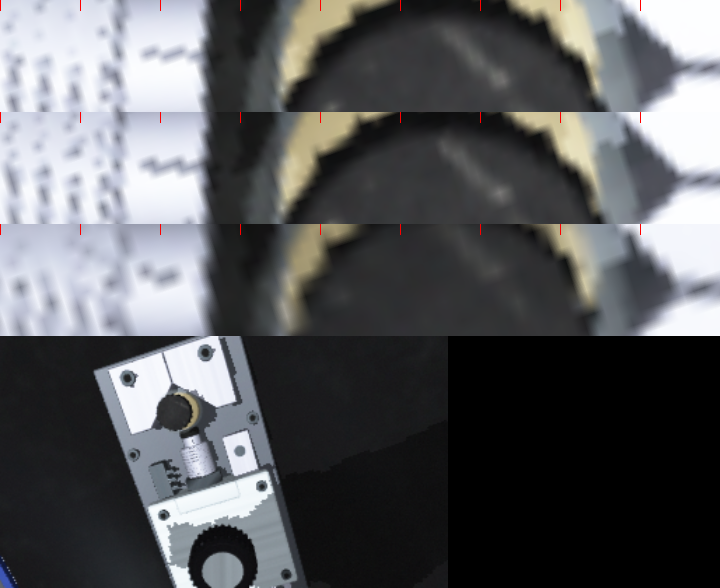

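```bash
python3 -c "
from bench import *
sign_off(); print(read_time_s())"
```

```text
the job is handed in; nothing more can be done
the job is handed in; nothing more can be done
```

The vial is standing upright in the clamp's V with the nose holding it, and the job is handed in (last clock reading 22.8 s of the 69 s allowed). No verdict was reported.

- **What I did:** Of the three look-alike vials I took the one farthest from the base (0.56 m away). I stood it on the bed about 15 mm short of its seat and let go. One grip on the knob then took it 2.775 rad counterclockwise. After that I opened the fingers and lifted clear.
- **Vial position:** In the last network readings that found it, the vial was about 0.5 mm from the seat. The final picture, taken after the last small turn and the release, shows it upright in the V with the nose against it.
- **Nose travel:** I compared rectified pictures of the nose and got about 2.8 mm pressed in. The turn angle past the point where the vial stopped moving gives about 3.2 mm. Both are close to the 3 mm target, about 7–8 N. Nothing changed when I released the knob.

**Checks that failed or were weak:**
- **Wrist torque:** It was too noisy to show how hard the nose was pressing, so the force is worked out from the spring travel.
- **Last network check:** The final look for the vial returned a point about 54 mm from the V, on the knob side. I ignored it because the picture clearly showed the vial in place.
- **Bystanders:** I did not measure the timer, crucible and hex key again. I worked clear of them and saw no sign of contact.

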